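# Line up two ground cores in the sloping V-trough

## Robot

A 7-joint arm with a two-finger parallel gripper is mounted at the origin on the work surface. World frame = base frame: x ahead of the robot, y to its left, z up, the work surface at z = 0. Lengths are in m, angles in rad, forces in N, time in s.
With the tool pointing down it reaches from about 0.35 to 0.9 m from the base axis. Payload 8.1 kg.
Tool frame: the origin (TCP) lies between the finger pads; the fingertips stand ahead of it and the grasp point (between the pads) is the TCP (arm.nose_length is the z of the fingertips in the tool frame, in m); z points along the fingers, y is the line along which they close (so a half turn about z gives the same grasp; the last joint's range is limited). The gripper opens to 92 mm and grips with 3 to 60 N. Pads are 19 mm wide; open, the fingers measure 130 mm over their backs; the gripper's body (75 mm by 190 mm) begins 47 mm behind the grasp point.
Start: joints at [-1.33, 0.434, 0.025, 1.573, -0.012, 1.134, -0.075], TCP at [0.211, 0.588, 0.246] pointing down, gripper open.
Joint ranges: [-2.62, 2.62], [-0.44, 2.09], [-1.27, 1.32], [0.08, 2.57], [-1.32, 4.46], [0.12, 2], [-2.74, 2.74]. Speed limits (rad/s): [2.22, 2.22, 3.01, 3.01, 3.14, 3.14, 3.14].

## Interface

Orientations are given as a rotation vector (axis times angle).
In Python, from cell import sensors, optics, arm gives the robot as it stands.
- The arm moves only by the tool arm_command, never from a script. Its argument "deltas" is one flat list of numbers, 7 for each row, row after row: the turn, a rotation vector about the world's x, y, z as a fraction of full scale, then the shift along the world's x, y, z as a fraction of full scale, then the finger opening in mm, from 0 to 91.8. In form: [wx, wy, wz, dx, dy, dz, fingers, wx, wy, wz, dx, dy, dz, fingers, ...]. A call has 1 to 20 rows; each row is the pose to reach, as a shift and turn from the pose commanded when the call began; what a row does not reach only later rows make up. Full scale, the value 1, is 1 m for a shift and 90 degrees for a turn. A row lasts 1/10 s, in which the tool goes at most 50 mm and 8.59 degrees, less where a joint would pass 70% of its speed; a pose out of reach is approached as far as the arm can. A call with a number of a shift or a turn outside -1 to 1 is refused whole. A call with a gripper value outside its range is refused whole. The fingers move at their own pace and stop on an object; "force" is the grip in N (left out, the last holds). Time passes only in rows, so rows that repeat a pose let the fingers close. It gives the time, the measured TCP pose, the force, the opening and the grip force at its end, in the units of the state.
- sensors.observe(): the state, without advancing time (a new reading comes with each control period).
- optics.get_image(name): name is "side" or "top"; returns the picture (420x560x3 uint8, blue, green, red); there is no depth.
- optics.calibration(name): a dict with "camera_matrix" (3x3 intrinsics, pixels), "D" ([k1, k2, p1, p2, k3] as OpenCV has them; the pictures are not rectified), "rvec" (rotation vector, rad) and "tvec" (3), from world to camera coordinates, as OpenCV has them. Camera axes: x right, y down, z forward; pixel columns grow to the right and rows downward; lengths in m; the calibration is good to about 2 mm. A picture is of the moment at which its call begins. calibration takes no time and is no camera call.
- arm.sign_off(): hands the job in; it is judged then, once.
The state is a dict: "clock": time; "joints": joint angles; "dq": joint speeds; "joint_efforts": joint torques, N m; "position": TCP position; "ee_rot": TCP orientation; "force": force on the tool from outside, world axes, zero at the start; "ft_torque": the same for the moment, N m; "width": opening from 0.0 (shut) to 1.0 (fully open); "gripper_force": force on a finger pad.
Only numpy, scipy, OpenCV 4.12 (cv2) and the standard library are available. Lean on these libraries where they do the work, as an engineer would, in place of code of your own. Each camera call takes 0.05 s, during which the arm holds its last target. There are 200 camera calls.

## Task

Two ground stone cores go end to end into the sloping steel V-trough, for measuring: the dark one first, at the bottom against the stop, then the pale one touching it from above. They stand upright in the blue tub, where only their tops are free, so lay each one, in its turn, on the green-based angled rest with its foot against the rest's plate and let go of it there, so that you can take it again by its side; then put it into the fold of the trough on the uphill side of the yellow strap and let it slide down into line. Leave the red core standing in the tub and do not disturb the other things on the bench.

Things in the scene. Friction and masses are not known exactly. Their poses are not given: they have to be found in the camera images.
- dark_core: near-black solid stone cylinder, 40 mm diameter, 120 mm long, about 0.36 kg, starts upright in the tub. Origin at the centre of its lower end, z along the cylinder's axis to the other end. Which end is which does not matter.
- pale_core: cream solid stone cylinder, 40 mm diameter, 100 mm long, about 0.29 kg, starts upright in the tub. Origin at the centre of its lower end, z along its axis.
- red_core: brick-red stone cylinder, 40 mm diameter, 110 mm long, stands upright in the tub. To be left there. Origin at the centre of its lower end, z up its axis.
- dark_core_mid (a point): centre of the dark core (60 mm from each end)
- pale_core_mid (a point): centre of the pale core (50 mm from each end)
- tub: blue plastic tub, fixed, 210 mm (its x) by 80 mm (its y), walls 45 mm high and 5 mm thick, floor 5 mm thick. Two thin walls make three bays in a row along its x, about 68 mm apart; a core stands loosely in each. Origin on the bench under its centre. It stands to the left or to the right of the rest, the trough on the other side.
- trough: base of the V-trough, fixed: iron plate 270 (x) by 76 (y) by 12 mm with posts 20 mm wide under the channel. Origin on the bench under its centre; its x points level in the uphill direction (roughly away from the robot).
- strap (a point): middle of the underside of the yellow strap that bridges the trough on two plumb uprights with inner faces 62 mm apart. It stands straight above the point of the fold 60 mm up from the stop, 68 mm higher; 20 mm wide along the trough, 6 mm thick. A lying core slides through under it, but cannot be lowered through it.
- trough_vee: steel 90 degree channel, slope 26 degrees, 280 mm long. Origin on the fold at the face of the stop plate (low end), 35 mm above the bench; x runs up the fold, y level across, z square to both. Legs 23 mm wide, 4 mm thick, tops 16 mm above the fold, 38 mm over all: open fingers pass outside it. It is slippery: a core let go in it slides down until it meets the stop or another core.
- seat_dark (a point): where the dark core's centre ends up: 60 mm up the fold from the stop plate (40 mm wide, reaching 41 mm above the fold), 28 mm above the fold along the channel's z, as the axis of any core lying in the channel
- seat_pale (a point): where the pale core's centre ends up: 170 mm up the fold from the stop, 28 mm above the fold along the channel's z
- trough_top (a point): upper, open end of the trough's fold, 280 mm up from the stop
- rest: base of the angled rest, fixed: dark green plate 130 (x) by 80 (y) by 12 mm with a post 20 mm wide under the channel. Origin on the bench under its centre; its x points horizontally uphill (roughly away from the robot).
- rest_vee: aluminium 90 degree channel of the rest, same section as the trough's (38 mm over all) but 50 mm long and sloping at 45 degrees, also slippery. Origin on the fold at the face of the foot plate (40 mm wide, 41 mm high) at the low end, 30 mm above the bench; x runs up the fold, y level across, z square to both. A core in it lies with its axis 28 mm above the fold and its end against the plate.
- rest_top (a point): upper end of the rest's fold, 50 mm up from the foot plate; a core lying on the rest sticks out freely beyond it
- jar: amber glass jar, 42 mm diameter, 75 mm high, stands between the fixtures; leave it where it is. Origin at the centre of its underside.
- can: small bare steel can, 40 mm diameter, 65 mm high, stands between the fixtures; leave it where it is. Origin at the centre of its underside.
- flow_cone: waisted steel cone weight, 70 mm diameter, 60 mm high, beyond the rest; leave it where it is. Origin at the centre of its underside.
- brush: hand brush lying near the robot; leave it where it is
- spatula: spatula lying at the far side; leave it where it is
- dish: white porcelain bowl, 120 mm across, 45 mm high; leave it where it is
- steel_bowl: steel bowl, 170 mm across, 80 mm high; leave it where it is
There are look-alikes about, which are no part of the job. There is more than one size of the rest; the job needs the smallest.

How it is judged:
By the outcome, as a careful person would: the job done as asked, in the order asked, and still so for the second after the job is handed in, with the robot touching nothing.
It also fails if it takes over 72 s, if anything falls off the work surface, if the arm or the gripper's body presses on something with over 40 N, if the wrist force passes 120 N, or if a joint passes its speed limit or range.

## Working session

There is one attempt and no reset: what is moved stays moved. The work goes in short steps, Python scripts to look and compute and a tool call to move; the robot and the scene stay as the last step left them, time stands still between calls to the robot, and variables do not carry over. Pictures are saved under pics/ and viewed, at most 10 in all, crops included, and the job is handed in when it is done.

Besides the shell and the picture viewer there is one more tool, called after "Emit:" by a JSON object that holds its "fn" and its "kwargs", one argument or row to a line. arm_command: Moves the arm, as the interface text tells. Its arguments: {"type":"object","properties":{"deltas":{"type":"array","items":{"type":"number"}},"force":{"type":"number"}},"required":["deltas"]}

```bash
ls; mkdir -p pics; python3 - <<'E'
from cell import sensors, optics, arm
import cv2
for n in("side","top"):
    im=optics.get_image(n); cv2.imwrite(f"pics/{n}0.png",im)
    print(n,optics.calibration(n))
print(sensors.observe(),arm.nose_length)
E
```

```text
pics
side {'camera_matrix': array([[495.95719081,   0.        , 283.3493637 ],
       [  0.        , 495.95719081, 211.85103734],
       [  0.        ,   0.        ,   1.        ]]), 'D': array([0.0316071, 0.       , 0.       , 0.       , 0.       ]), 'rvec': array([ 2.204115  , -0.70110689,  0.33372126]), 'tvec': array([-0.38662808,  0.25387996,  1.66631924])}
top {'camera_matrix': array([[435.98349028,   0.        , 282.04311058],
       [  0.        , 435.98349028, 206.61269922],
       [  0.        ,   0.        ,   1.        ]]), 'D': array([-0.01357511,  0.        ,  0.        ,  0.        ,  0.        ]), 'rvec': array([ 2.12735677, -2.16522627,  0.12801096]), 'tvec': array([0.00939428, 0.48947975, 1.3236894 ])}
{'clock': 0.1, 'joints': array([-1.32964981,  0.4351054 ,  0.02499685,  1.57398695, -0.01160533,
        1.13402304, -0.07511947]), 'dq': array([ 0.00091601, -0.0013392 , -0.00076878, -0.00381615, -0.0009905 ,
       -0.00042657, -0.00028816]), 'joint_efforts': array([ 3.09633178e-03, -6.69118023e+01,  9.88542661e-01, -3.15146184e+01,
       -6.02382305e-02,  3.74671456e-02,  1.07519490e-04]), 'position': array([0.21054917, 0.58801147, 0.24506089]), 'ee_rot': array([-5.37456251e-01, -3.09516868e+00,  2.15728308e-03]), 'force': array([-0.32021015, -0.57864929,  0.5348021 ]), 'ft_torque': array([-0.0365606 , -0.02009714,  0.00362238]), 'gripper_force': 0.0, 'width': 1.0017706794401022} 0.019
```

View pics/top0.png

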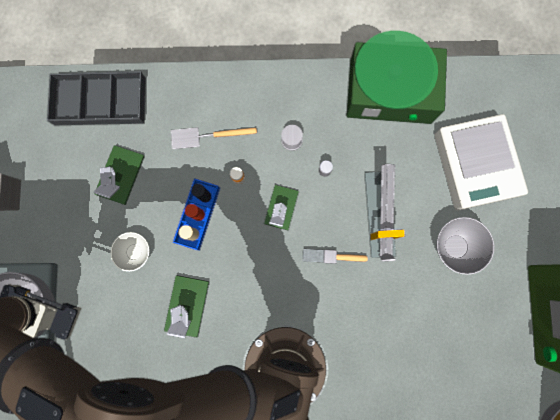

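View pics/side0.png

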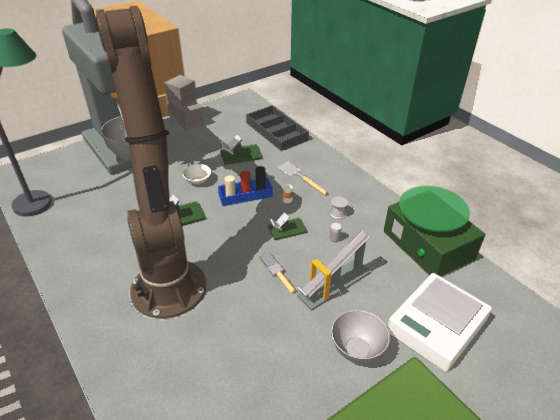

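The top view shows the tub at about (197,214), with dark at (203,192), red at (195,212) and pale at (187,232). The smallest green rest is at (282,207) and the trough is near (388,210), with the strap at (388,234). I'll crop closer next.

```bash
python3 - <<'E'
import cv2,numpy as np
t=cv2.imread('pics/top0.png');s=cv2.imread('pics/side0.png')
def crop(im,x0,y0,x1,y1,k):
    c=cv2.resize(im[y0:y1,x0:x1],None,fx=k,fy=k,interpolation=cv2.INTER_CUBIC)
    for x in range((x0+9)//10*10,x1,10):
        cv2.line(c,((x-x0)*k+k//2,0),((x-x0)*k+k//2,8),(0,0,255),1)
        if x%20==0: cv2.putText(c,str(x),((x-x0)*k,20),0,.4,(0,0,255),1)
    for y in range((y0+9)//10*10,y1,10):
        cv2.line(c,(0,(y-y0)*k+k//2),(8,(y-y0)*k+k//2),(0,0,255),1)
        if y%20==0: cv2.putText(c,str(y),(10,(y-y0)*k+4),0,.4,(0,0,255),1)
    return c
cv2.imwrite('pics/c1.png',crop(t,165,170,310,260,5))
a=crop(t,355,140,425,270,4);
b=crop(s,210,155,330,245,4)
H=max(a.shape[0],b.shape[0]);pad=lambda c:cv2.copyMakeBorder(c,0,H-c.shape[0],0,0,cv2.BORDER_CONSTANT)
cv2.imwrite('pics/c2.png',np.hstack([pad(a),pad(b)]))
cv2.imwrite('pics/c3.png',crop(s,260,200,390,320,5))
E
```

```text
(no output)
```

View pics/c1.png

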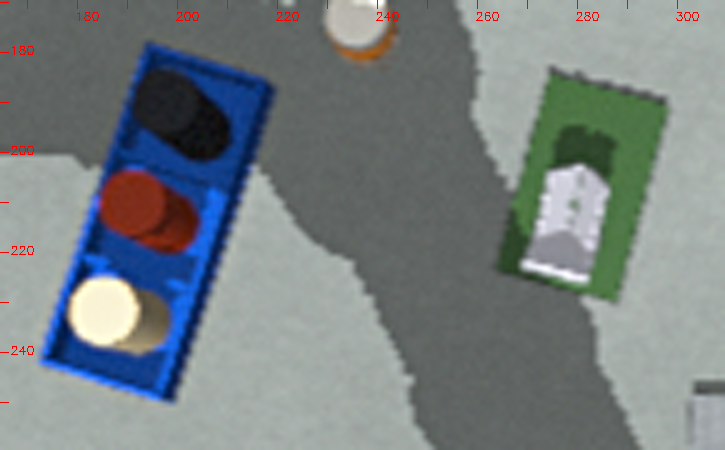

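View pics/c2.png

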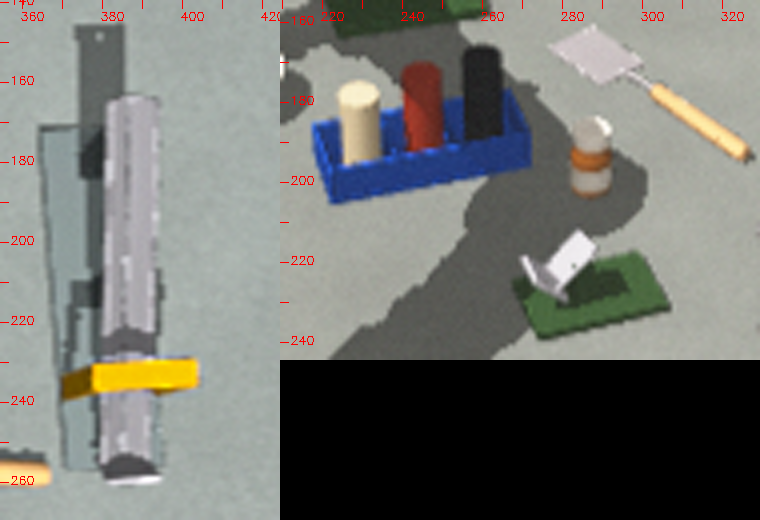

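View pics/c3.png

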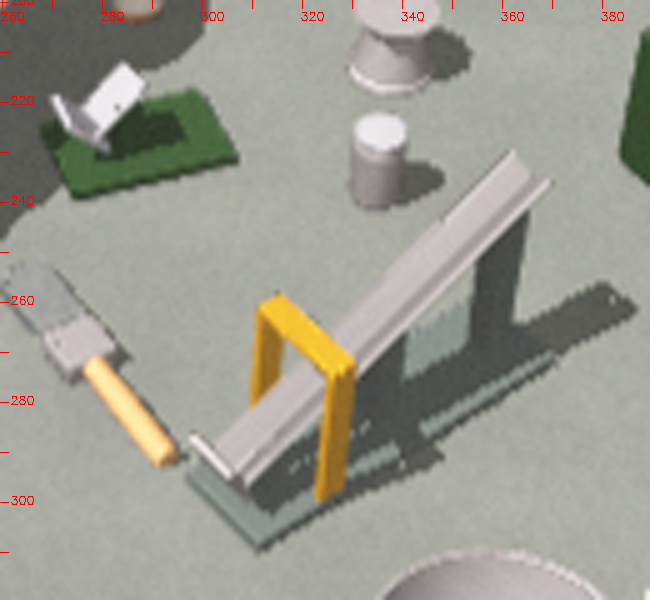

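In c1 the core tops are dark (166,101), red (134,203) and pale (104,311). The rest plate corners are (551,68), (667,101), (617,300) and (499,270), and its fold top is at (580,163). In c2 and c3 the trough's stop plate, upper end, base corners and strap are clear. Next I'll fit the poses.

```bash
cat > h.py <<'E'
import numpy as np,cv2
from cell import optics
from scipy.optimize import least_squares
C={n:optics.calibration(n) for n in("side","top")}
def proj(P,n):
    c=C[n];return cv2.projectPoints(np.float64(P).reshape(-1,1,3),c['rvec'],c['tvec'],c['camera_matrix'],c['D'])[0].reshape(-1,2)
def atz(p,z,n='top'):
    c=C[n];u=cv2.undistortPoints(np.float64([[p]]),c['camera_matrix'],c['D'])[0,0]
    R=cv2.Rodrigues(c['rvec'])[0];o=-R.T@c['tvec'];d=R.T@np.r_[u,1];return o+d*(z-o[2])/d[2]
c1=lambda x,y:(165+(x-2)/5,170+(y-2)/5)
c2=lambda x,y:(355+(x-1.5)/4,140+(y-1.5)/4)
c3=lambda x,y:(260+(x-2)/5,200+(y-2)/5)
def c4(x,y): return (210+(x-280-1.5)/4,155+(y-1.5)/4)
def W(q,P): # local (along,across,z) -> world
    P=np.float64(P);c,s=np.cos(q[2]),np.sin(q[2])
    return np.c_[q[0]+c*P[:,0]-s*P[:,1],q[1]+s*P[:,0]+c*P[:,1],P[:,2]]
def vee(x,y,z,sl,h,off): return (off+x*np.cos(sl)-z*np.sin(sl),y,h+x*np.sin(sl)+z*np.cos(sl))
def fit(feats,q0):
    def r(q):
        out=[]
        for n,px,f in feats: out+=list(proj(W(q,[f(q[3])]),n)[0]-px)
        return np.array(out)
    s=least_squares(r,q0,loss='soft_l1');return s.x,r(s.x).reshape(-1,2)
E
python3 - <<'E'
from h import *
np.set_printoptions(precision=4,suppress=True)
print('dark',atz(c1(166,101),.125),'side',atz(c4(483,51),.125,'side'))
print('red',atz(c1(134,203),.115),'side',atz(c4(423,69),.115,'side'))
print('pale',atz(c1(104,311),.105),'side',atz(c4(360,88),.105,'side'))
for p in [(148,43),(274,87),(174,402),(42,361)]: print('tub',atz(c1(*p),.045))
B=lambda a,b,z=.012:(lambda o:(a,b,z))
V=lambda x,y,z,sl,h:(lambda o:vee(x,y,z,sl,h,o))
s45=np.pi/4;s26=np.radians(26)
R=[('top',c1(551,68),B(.065,.04)),('top',c1(667,101),B(.065,-.04)),('top',c1(617,300),B(-.065,-.04)),('top',c1(499,270),B(-.065,.04)),
('top',c1(580,163),V(.05,0,0,s45,.03)),
('top',c1(521,267),V(-.002,.02,.041,s45,.03)),('top',c1(587,281),V(-.002,-.02,.041,s45,.03)),
('side',c3(40,131),B(-.065,.04)),('side',c3(75,196),B(-.065,-.04)),('side',c3(238,156),B(.065,-.04)),('side',c3(200,90),B(.065,.04)),
('side',c3(125,63),V(.05,.019,.014,s45,.03)),('side',c3(54,97),V(0,.02,.041,s45,.03))]
print('rest',*fit(R,[.5,0.05,0,0.]))
T=[('top',c2(38,126),B(.135,.038)),('top',c2(66,470),B(-.135,.038)),('top',c2(165,468),B(-.135,-.038)),
('top',c2(105,482),V(-.002,.02,.041,s26,.035)),('top',c2(160,478),V(-.002,-.02,.041,s26,.035)),
('top',c2(107,99),V(.28,.019,.014,s26,.035)),('top',c2(158,97),V(.28,-.019,.014,s26,.035)),
('top',c2(146,375),lambda o:(o+.0539,0,.1353)),
('side',c3(306,333),lambda o:(o+.0539,0,.1353)),
('side',c3(187,472),B(-.135,.038)),('side',c3(260,547),B(-.135,-.038)),('side',c3(557,355),B(.135,-.038)),
('side',c3(191,437),V(-.002,.02,.041,s26,.035)),('side',c3(515,151),V(.28,.019,.014,s26,.035)),('side',c3(550,180),V(.28,-.019,.014,s26,.035))]
print('trough',*fit(T,[.5,-.3,0,-.13]))
for n,p,z in(('can',(326,163),.065),('jar',(236,171),.075),('cone',(291,130),.06)):print(n,atz(p,z))
E
```

```text
dark [0.5314 0.2449 0.125 ] side [0.5388 0.2479 0.125 ]
red [0.4729 0.2653 0.115 ] side [0.4806 0.2681 0.115 ]
pale [0.4107 0.2845 0.105 ] side [0.4197 0.2885 0.105 ]
tub [0.5824 0.2732 0.045 ]
tub [0.553  0.1943 0.045 ]
tub [0.359 0.255 0.045]
tub [0.3854 0.3364 0.045 ]
rest [ 0.4935  0.0022 -0.2744 -0.032 ] [[-0.0743  0.3241]
 [ 1.0825 -0.0177]
 [ 0.7192 -0.2631]
 [-0.2953 -0.7054]
 [ 1.0792  0.6706]
 [ 1.0421 -0.6928]
 [ 0.5661 -0.1656]
 [-0.3294 -1.5817]
 [-0.4669 -0.7273]
 [-0.436  -0.6506]
 [-0.5346 -0.8265]
 [-0.8249 -0.3444]
 [-0.523  -0.8707]]
trough [ 0.4664 -0.3072  0.0375 -0.1254] [[ 0.587   0.4765]
 [ 0.4767 -0.3506]
 [ 0.1836 -1.2097]
 [ 0.8168 -0.6012]
 [ 0.5328 -0.3499]
 [ 0.1931  0.1333]
 [ 0.894  -0.1171]
 [ 0.211  -0.5735]
 [-0.502  -0.0727]
 [-1.0577 -0.6475]
 [-0.8007 -0.8534]
 [-0.558  -0.4001]
 [-0.279  -0.5341]
 [-1.6322 -0.1653]
 [-0.411   0.4161]]
can [ 0.6179 -0.137   0.065 ]
jar [0.5961 0.1389 0.075 ]
cone [ 0.7266 -0.0316  0.06  ]
```

```bash
cat > p.py <<'E'
import numpy as np
from cell import sensors
from scipy.spatial.transform import Rotation as Ro
RO=np.array([.4627,.0109]);RY=-.274; TO=np.array([.341,-.3119]);TY=.0375
def rot(yaw,tilt): # tilt>0: tool points away from robot (deg)
    v=np.array([-np.sin(yaw),np.cos(yaw),0])
    y=v;z=np.array([0,0,-1.]);x=np.cross(y,z)
    return Ro.from_rotvec(-np.radians(tilt)*v)*Ro.from_matrix(np.c_[x,y,z])
def onvee(s,h,which,):
    O,Y,sl,z0=(RO,RY,45,.03) if which=='rest' else (TO,TY,26,.035)
    sl=np.radians(sl);u=np.array([np.cos(Y),np.sin(Y)])
    return np.r_[O+u*(s*np.cos(sl)-h*np.sin(sl)),z0+s*np.sin(sl)+h*np.cos(sl)]
def plan(*wps):
    o=sensors.observe();R0=Ro.from_rotvec(o['ee_rot']);p0=o['position']
    np.set_printoptions(precision=4,suppress=True)
    for p,yaw,tilt in wps:
        c=[]
        for f in(0,np.pi):
            c.append((rot(yaw,tilt)*Ro.from_euler('z',f)*R0.inv()).as_rotvec()/(np.pi/2))
        w=min(c,key=np.linalg.norm)
        print(np.round(w,3),np.round(np.array(p)-p0,3))
E
python3 - <<'E'
from p import *
plan(([.532,.2455,.22],RY,15),([.532,.2455,.095],RY,15),([.532,.2455,.22],RY,15))
print(onvee(.095,.028,'rest'))
E
```

```text
[-0.05  -0.159  0.044] [ 0.321 -0.343 -0.025]
[-0.05  -0.159  0.044] [ 0.321 -0.343 -0.15 ]
[-0.05  -0.159  0.044] [ 0.321 -0.343 -0.025]
[ 0.5083 -0.0019  0.117 ]
```

Emit:
{"fn": "arm_command", "kwargs": {
  "deltas": [-0.05,-0.159,0.044,0.321,-0.343,-0.025,80,-0.05,-0.159,0.044,0.321,-0.343,-0.025,80,-0.05,-0.159,0.044,0.321,-0.343,-0.025,80,-0.05,-0.159,0.044,0.321,-0.343,-0.025,80,-0.05,-0.159,0.044,0.321,-0.343,-0.025,80,-0.05,-0.159,0.044,0.321,-0.343,-0.025,80,-0.05,-0.159,0.044,0.321,-0.343,-0.025,80,-0.05,-0.159,0.044,0.321,-0.343,-0.025,80,-0.05,-0.159,0.044,0.321,-0.343,-0.025,80,-0.05,-0.159,0.044,0.321,-0.343,-0.025,80,-0.05,-0.159,0.044,0.321,-0.343,-0.025,80,-0.05,-0.159,0.044,0.321,-0.343,-0.025,80,-0.05,-0.159,0.044,0.321,-0.343,-0.025,80,-0.05,-0.159,0.044,0.321,-0.343,-0.025,80],
  "force": 30
}}

```text
clock: 1.5
position: [0.5308, 0.2469, 0.2206]
ee_rot: [0.391, 2.856, -0.049]
force: [-0.0, 0.3, -0.2]
width: 0.87
gripper_force: 0.0
```

```bash
python3 - <<'E'
from p import *
plan(([.532,.2455,.095],RY,15))
o=sensors.observe();print(o['clock'],o['position'],o['joints'],o['force'])
from cell import optics;import cv2
a=optics.get_image('top')[120:330,140:340];b=optics.get_image('side')[90:300,180:380]
import numpy as np
cv2.imwrite('pics/v1.png',cv2.resize(np.hstack([a,b]),(800,420)))
E
```

```text
[-0.001 -0.    -0.001] [ 0.001 -0.001 -0.126]
1.5 [0.5308 0.2469 0.2206] [-0.8313  0.3001  0.2288  1.8921  0.1878  0.7986  0.5604] [-0.0276  0.2859 -0.2414]
```

View pics/v1.png

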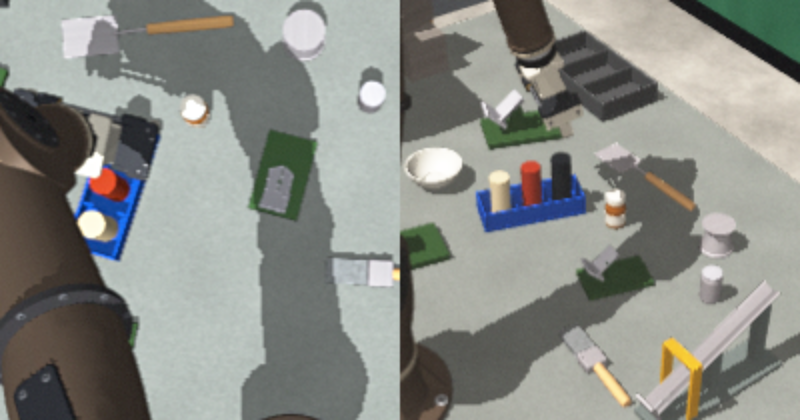

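The gripper is above the dark core, which is at about (560,175) in the side half. Next I'll descend, grip and lift.

Emit:
{"fn": "arm_command", "kwargs": {
  "deltas": [0,0,0,0.001,-0.001,-0.04,80,0,0,0,0.001,-0.001,-0.08,80,0,0,0,0.001,-0.001,-0.105,80,0,0,0,0.001,-0.001,-0.126,80,0,0,0,0.001,-0.001,-0.126,80,0,0,0,0.001,-0.001,-0.126,30,0,0,0,0.001,-0.001,-0.126,30,0,0,0,0.001,-0.001,-0.126,30,0,0,0,0.001,-0.001,-0.126,30,0,0,0,0.001,-0.001,-0.126,30,0,0,0,0.001,-0.001,-0.126,30],
  "force": 30
}}

```text
clock: 2.7
position: [0.533, 0.2447, 0.0952]
ee_rot: [0.394, 2.854, -0.049]
force: [-1.0, 0.0, 3.7]
width: 0.433
gripper_force: 30.0
```

```bash
python3 - <<'E'
from p import *
plan(([.533,.2447,.25],RY,15),(onvee(.095,.13,'rest'),RY,-30),(onvee(.095,.06,'rest'),RY,-30))
E
```

```text
[-0.001  0.001  0.   ] [ 0.    -0.     0.155]
[0.134 0.482 0.001] [-0.094 -0.227  0.094]
[0.134 0.482 0.001] [-0.046 -0.241  0.044]
```

Emit:
{"fn": "arm_command", "kwargs": {
  "deltas": [0,0,0,0,0,0.04,30,0,0,0,0,0,0.085,30,0,0,0,0,0,0.13,30,0,0,0,0,0,0.155,30,0.02,0.07,0,-0.01,-0.04,0.155,30,0.04,0.15,0,-0.03,-0.085,0.155,30,0.065,0.23,0,-0.05,-0.13,0.15,30,0.085,0.31,0,-0.07,-0.17,0.14,30,0.11,0.39,0,-0.085,-0.205,0.12,30,0.134,0.482,0,-0.094,-0.227,0.1,30,0.134,0.482,0,-0.094,-0.227,0.094,30,0.134,0.482,0,-0.094,-0.227,0.094,30,0.134,0.482,0,-0.08,-0.231,0.08,30,0.134,0.482,0,-0.06,-0.237,0.06,30,0.134,0.482,0,-0.046,-0.241,0.044,30,0.134,0.482,0,-0.046,-0.241,0.044,30,0.134,0.482,0,-0.046,-0.241,0.044,30]
}}

```text
clock: 4.4
position: [0.4867, 0.0047, 0.1399]
ee_rot: [-0.356, -2.598, -0.095]
force: [-0.3, -0.0, -4.9]
width: 0.435
gripper_force: 30.0
```

```bash
python3 - <<'E'
from p import *
plan((onvee(.093,.029,'rest'),RY,-30))
o=sensors.observe();print(o['joints'],o['force'],o['width'])
from cell import optics;import cv2
a=optics.get_image('top')[150:255,230:330];b=optics.get_image('side')[140:245,230:330]
cv2.imwrite('pics/v2.png',cv2.resize(np.hstack([a,b]),(800,420)))
E
```

```text
[ 0.     0.001 -0.001] [ 0.02  -0.006 -0.024]
[-0.1836  0.6407  0.2579  1.6613 -0.2601  1.3857  1.4807] [-0.3089 -0.0304 -4.8755] 0.43462755633638944
```

View pics/v2.png

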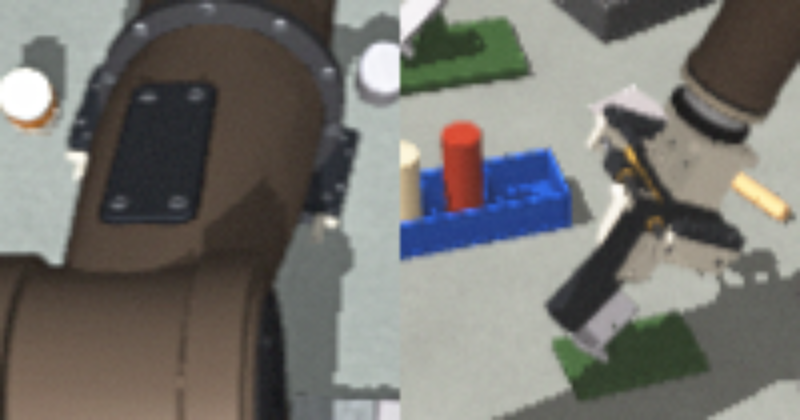

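The core is tilted at 45° above the rest, with its foot near (565,315). I'll lower it along the normal.

Emit:
{"fn": "arm_command", "kwargs": {
  "deltas": [0,0,0,0.007,-0.002,-0.008,30,0,0,0,0.013,-0.004,-0.016,30,0,0,0,0.017,-0.005,-0.021,30,0,0,0,0.017,-0.005,-0.021,30,0,0,0,0.017,-0.005,-0.021,30]
}}

```text
clock: 5.0
position: [0.5036, -0.0017, 0.1174]
ee_rot: [-0.359, -2.595, -0.094]
force: [-0.3, -0.8, -4.3]
width: 0.433
gripper_force: 30.0
```

Emit:
{"fn": "arm_command", "kwargs": {
  "deltas": [0,0,0,0.001,0,-0.001,30,0,0,0,0.002,0,-0.002,30,0,0,0,0.002,0,-0.002,30,0,0,0,0.002,0,-0.002,30]
}}

```text
clock: 5.4
position: [0.5055, -0.0009, 0.1159]
ee_rot: [-0.358, -2.596, -0.095]
force: [-1.5, 3.6, -2.9]
width: 0.434
gripper_force: 30.0
```

Emit:
{"fn": "arm_command", "kwargs": {
  "deltas": [0,0,0,0.001,0.001,-0.001,30,0,0,0,0.001,0.002,-0.001,30,0,0,0,0.001,0.002,-0.001,30]
}}

```text
clock: 5.7
position: [0.5066, 0.0003, 0.1148]
ee_rot: [-0.358, -2.596, -0.094]
force: [-2.2, 1.8, -1.6]
width: 0.431
gripper_force: 30.0
```

```bash
sed -i 's/RO=np.array(\[.4627,.0109\])/RO=np.array([.4632,.0128])/' p.py; python3 - <<'E'
from p import *
o=sensors.observe()['position'];u=np.r_[np.cos(RY),np.sin(RY),0]
plan((o,RY,-30),(o+.12*(.5*u+np.r_[0,0,.866]),RY,-30),(onvee(.065,.14,'rest'),RY,25),(onvee(.065,.038,'rest'),RY,25))
E
```

```text
[ 0.001 -0.001 -0.   ] [0. 0. 0.]
[ 0.001 -0.001 -0.   ] [ 0.058 -0.016  0.104]
[-0.164 -0.589  0.001] [-0.094  0.027  0.06 ]
[-0.164 -0.589  0.001] [-0.025  0.007 -0.012]
```

Emit:
{"fn": "arm_command", "kwargs": {
  "deltas": [0,0,0,0,0,0,45,0,0,0,0,0,0,50,0,0,0,0,0,0,60,0,0,0,0,0,0,70,0,0,0,0,0,0,70,0,0,0,0.015,-0.004,0.027,70,0,0,0,0.035,-0.01,0.06,70,0,0,0,0.058,-0.016,0.104,70,0,0,0,0.058,-0.016,0.13,70,-0.03,-0.1,0,0.03,-0.01,0.15,70,-0.055,-0.2,0,0,0,0.15,70,-0.08,-0.3,0,-0.03,0.01,0.15,70,-0.11,-0.4,0,-0.06,0.02,0.13,70,-0.14,-0.5,0,-0.08,0.025,0.1,70,-0.164,-0.589,0,-0.094,0.027,0.06,70,-0.164,-0.589,0,-0.094,0.027,0.06,70,-0.164,-0.589,0,-0.094,0.027,0.06,70]
}}

```text
clock: 7.4
position: [0.413, 0.0263, 0.1757]
ee_rot: [0.373, 2.686, -0.083]
force: [2.0, -0.9, 0.1]
width: 0.76
gripper_force: 0.0
```

```bash
python3 - <<'E'
from p import *
plan((onvee(.065,.14,'rest'),RY,25),(onvee(.065,.038,'rest'),RY,25))
o=sensors.observe();print(o['joints'],o['force'],o['width'])
from cell import optics;import cv2
a=optics.get_image('top')[150:255,230:330];b=optics.get_image('side')[140:245,230:330]
cv2.imwrite('pics/v3.png',cv2.resize(np.hstack([a,b]),(800,420)))
E
```

```text
[ 0.    -0.002  0.001] [-0.001  0.001 -0.001]
[ 0.    -0.002  0.001] [ 0.069 -0.019 -0.073]
[-0.5891  0.0051  0.1584  2.4663  0.7131  0.4293  0.245 ] [ 1.9645 -0.8669  0.1267] 0.7603963159610092
```

View pics/v3.png

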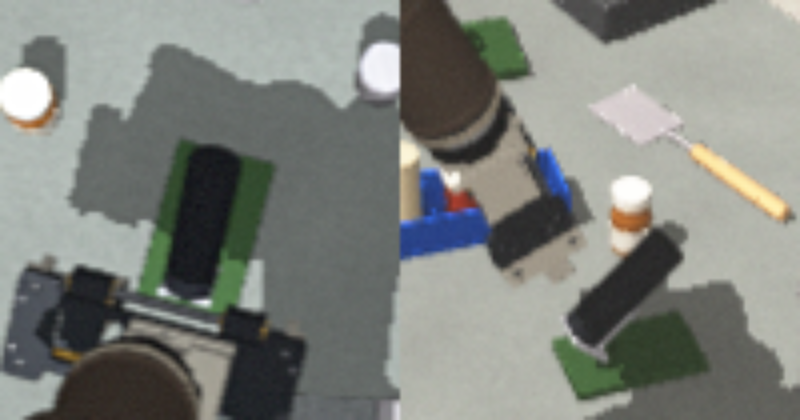

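The dark core lies in the rest with its foot against the plate. I'll grip it by its side.

Emit:
{"fn": "arm_command", "kwargs": {
  "deltas": [0,0,0,0.025,-0.006,-0.025,70,0,0,0,0.045,-0.012,-0.048,70,0,0,0,0.06,-0.016,-0.064,70,0,0,0,0.069,-0.019,-0.073,70,0,0,0,0.069,-0.019,-0.073,70,0,0,0,0.069,-0.019,-0.073,55,0,0,0,0.069,-0.019,-0.073,45,0,0,0,0.069,-0.019,-0.073,30,0,0,0,0.069,-0.019,-0.073,30,0,0,0,0.069,-0.019,-0.073,30,0,0,0,0.069,-0.019,-0.073,30],
  "force": 35
}}

```text
clock: 8.6
position: [0.4829, 0.0068, 0.1033]
ee_rot: [0.375, 2.688, -0.086]
force: [-3.2, -0.9, 8.0]
width: 0.428
gripper_force: 35.0
```

```bash
python3 - <<'E'
from p import *
plan((onvee(.065,.10,'rest'),RY,25),(onvee(.065,.16,'rest')+[0,0,.05],RY,25),(onvee(.175,.14,'trough'),TY,6),(onvee(.175,.07,'trough'),TY,6))
E
```

```text
[ 0.001 -0.004  0.002] [-0.044  0.013  0.043]
[ 0.001 -0.004  0.002] [-0.084  0.024  0.136]
[0.027 0.207 0.198] [-0.046 -0.315  0.134]
[0.027 0.207 0.198] [-0.015 -0.314  0.071]
```

Emit:
{"fn": "arm_command", "kwargs": {
  "deltas": [0,0,0,-0.015,0.004,0.015,30,0,0,0,-0.03,0.009,0.035,30,0,0,0,-0.044,0.013,0.07,30,0,0,0,-0.05,0.01,0.11,30,0,0,0,-0.05,0,0.15,30,0,0.02,0.02,-0.05,-0.04,0.16,30,0.005,0.05,0.05,-0.05,-0.085,0.16,30,0.01,0.08,0.08,-0.05,-0.13,0.16,30,0.015,0.11,0.11,-0.05,-0.175,0.16,30,0.02,0.14,0.14,-0.05,-0.22,0.16,30,0.024,0.18,0.17,-0.048,-0.265,0.15,30,0.027,0.207,0.198,-0.046,-0.3,0.14,30,0.027,0.207,0.198,-0.046,-0.315,0.134,30,0.027,0.207,0.198,-0.046,-0.315,0.134,30,0.027,0.207,0.198,-0.03,-0.314,0.1,30,0.027,0.207,0.198,-0.015,-0.314,0.071,30,0.027,0.207,0.198,-0.015,-0.314,0.071,30,0.027,0.207,0.198,-0.015,-0.314,0.071,30]
}}

```text
clock: 10.4
position: [0.4668, -0.3067, 0.173]
ee_rot: [-0.056, 3.04, 0.005]
force: [0.0, -0.5, -3.1]
width: 0.431
gripper_force: 35.0
```

```bash
python3 - <<'E'
from p import *
plan((onvee(.175,.04,'trough'),TY,6))
o=sensors.observe();print(o['joints'],o['force'],o['width'])
from cell import optics;import cv2
a=optics.get_image('top')[150:280,330:450];b=optics.get_image('side')[190:320,270:390]
cv2.imwrite('pics/v4.png',cv2.resize(np.hstack([a,b]),(800,433)))
E
```

```text
[-0.001 -0.002  0.   ] [ 0.014  0.    -0.025]
[ 0.0391  0.4061  0.6489  1.9348 -0.4155  0.84    2.52  ] [ 0.0243 -0.4834 -3.1311] 0.430521301506942
```

View pics/v4.png

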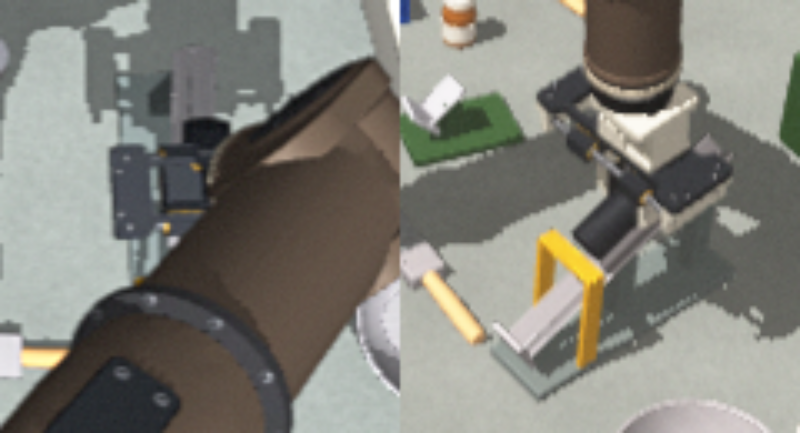

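The core is held parallel over the trough, just uphill of the strap (strap near (570,260)). I'll lower it, watching the force.

Emit:
{"fn": "arm_command", "kwargs": {
  "deltas": [0,0,0,0.006,0,-0.01,30,0,0,0,0.011,0,-0.019,30,0,0,0,0.012,0,-0.022,30,0,0,0,0.012,0,-0.022,30,0,0,0,0.012,0,-0.022,30]
}}

```text
clock: 11.0
position: [0.4796, -0.3073, 0.1519]
ee_rot: [-0.056, 3.037, 0.003]
force: [-0.4, 0.4, -4.6]
width: 0.426
gripper_force: 35.0
```

Emit:
{"fn": "arm_command", "kwargs": {
  "deltas": [0,0,0,0.001,0,-0.002,30,0,0,0,0.001,0,-0.003,30,0,0,0,0.001,0,-0.003,30,0,0,0,0.001,0,-0.003,30]
}}

```text
clock: 11.4
position: [0.4808, -0.3072, 0.149]
ee_rot: [-0.056, 3.037, 0.003]
force: [0.3, 0.3, -4.4]
width: 0.425
gripper_force: 35.0
```

Emit:
{"fn": "arm_command", "kwargs": {
  "deltas": [0,0,0,0,0,-0.002,30,0,0,0,0.001,0,-0.003,30,0,0,0,0.001,0,-0.003,30,0,0,0,0.001,0,-0.003,30]
}}

```text
clock: 11.8
position: [0.4811, -0.3064, 0.1461]
ee_rot: [-0.057, 3.038, 0.006]
force: [-6.3, 5.1, 6.9]
width: 0.43
gripper_force: 35.0
```

Emit:
{"fn": "arm_command", "kwargs": {
  "deltas": [0,0,0,0,0.001,0.001,30,0,0,0,0,0.001,0.001,30,0,0,0,0,0.001,0.001,46,0,0,0,0,0.001,0.001,52,0,0,0,0,0.001,0.001,60,0,0,0,0,0.001,0.001,66,0,0,0,0,0.001,0.001,66,0,0,0,0,0.001,0.001,66,0,0,0,0,0.001,0.001,66,0,0,0,0,0.001,0.02,66,0,0,0,0,0.001,0.06,66,0,0,0,0,0.001,0.1,66,0,0,0,0,0.001,0.14,66,0,0,0,0,0.001,0.14,66]
}}

```text
clock: 13.2
position: [0.4836, -0.3083, 0.2912]
ee_rot: [-0.055, 3.029, -0.003]
force: [0.7, -1.0, -0.7]
width: 0.722
gripper_force: 0.0
```

```bash
sed -i 's/TO=np.array(\[.341,-.3119\])/TO=np.array([.341,-.3105])/' p.py; python3 - <<'E'
from p import *
from h import proj
import cv2
from cell import optics
print(sensors.observe()['force'])
# project expected axis of dark core at seat (upper end, top surface) and check darkness along trough in side view
im=optics.get_image('side').mean(2)
for s in range(10,260,15):
    q=proj([onvee(s/1000,.045,'trough')],'side')[0];print(s,int(im[int(round(q[1])),int(round(q[0]))]),end='; ')
plan(([.408,.286,.25],RY,15),([.408,.286,.078],RY,15))
E
```

```text
[ 0.74506314 -1.04609022 -0.71423047]
10 79; 25 80; 40 69; 55 77; 70 72; 85 126; 100 169; 115 59; 130 185; 145 182; 160 200; 175 203; 190 183; 205 196; 220 109; 235 94; 250 91; [-0.01  -0.097 -0.197] [-0.075  0.593 -0.039]
[-0.01  -0.097 -0.197] [-0.075  0.593 -0.211]
```

Emit:
{"fn": "arm_command", "kwargs": {
  "deltas": [0,-0.01,-0.02,-0.006,0.045,0,80,0,-0.02,-0.03,-0.012,0.09,-0.005,80,0,-0.03,-0.05,-0.018,0.135,-0.01,80,0,-0.04,-0.07,-0.024,0.18,-0.01,80,0,-0.045,-0.085,-0.03,0.225,-0.015,80,-0.01,-0.05,-0.1,-0.036,0.27,-0.02,80,-0.01,-0.06,-0.115,-0.042,0.315,-0.02,80,-0.01,-0.07,-0.13,-0.048,0.36,-0.025,80,-0.01,-0.08,-0.15,-0.054,0.405,-0.03,80,-0.01,-0.085,-0.165,-0.06,0.45,-0.035,80,-0.01,-0.09,-0.18,-0.065,0.495,-0.039,80,-0.01,-0.097,-0.197,-0.07,0.54,-0.039,80,-0.01,-0.097,-0.197,-0.074,0.58,-0.039,80,-0.01,-0.097,-0.197,-0.074,0.592,-0.039,80,-0.01,-0.097,-0.197,-0.074,0.592,-0.039,80,-0.01,-0.097,-0.197,-0.074,0.592,-0.039,80,-0.01,-0.097,-0.197,-0.074,0.592,-0.039,80]
}}

```text
clock: 14.95
position: [0.408, 0.2837, 0.2465]
ee_rot: [0.396, 2.86, -0.049]
force: [-0.0, 0.0, 0.7]
width: 0.871
gripper_force: 0.0
```

```bash
python3 - <<'E'
from p import *
print(sensors.observe()['joints'])
plan(([.4095,.285,.25],RY,15),([.4095,.285,.078],RY,15))
E
```

```text
[-1.0190285   0.14884896  0.15601765  2.01269576  0.2700081   0.89032942
  0.26841327]
[-0.002 -0.003  0.001] [0.002 0.001 0.003]
[-0.002 -0.003  0.001] [ 0.002  0.001 -0.169]
```

Emit:
{"fn": "arm_command", "kwargs": {
  "deltas": [0,0,0,0.002,0.001,-0.04,80,0,0,0,0.002,0.001,-0.08,80,0,0,0,0.002,0.001,-0.12,80,0,0,0,0.002,0.001,-0.15,80,0,0,0,0.002,0.001,-0.169,80,0,0,0,0.002,0.001,-0.169,80,0,0,0,0.002,0.001,-0.169,60,0,0,0,0.002,0.001,-0.169,30,0,0,0,0.002,0.001,-0.169,30,0,0,0,0.002,0.001,-0.169,30,0,0,0,0.002,0.001,-0.169,30,0,0,0,0.002,0.001,-0.169,30],
  "force": 30
}}

```text
clock: 16.15
position: [0.4099, 0.2868, 0.0783]
ee_rot: [0.394, 2.86, -0.047]
force: [-2.2, -1.1, 5.5]
width: 0.428
gripper_force: 30.0
```

```bash
python3 - <<'E'
from p import *
o=sensors.observe()['position']
g=o[2]-.005;print(g)
plan((o+[0,0,.155],RY,15),(onvee(g+.004,.13,'rest'),RY,-30),(onvee(g+.004,.06,'rest'),RY,-30),(onvee(g+.004,.034,'rest'),RY,-30))
E
```

```text
0.073298791581603
[-0.003 -0.003 -0.001] [0.    0.    0.155]
[0.133 0.479 0.   ] [ 0.017 -0.264  0.098]
[0.133 0.479 0.   ] [ 0.065 -0.277  0.049]
[0.133 0.479 0.   ] [ 0.083 -0.282  0.03 ]
```

Emit:
{"fn": "arm_command", "kwargs": {
  "deltas": [0,0,0,0,0,0.04,30,0,0,0,0,0,0.085,30,0,0,0,0,0,0.13,30,0,0,0,0,0,0.155,30,0.02,0.05,0,0,-0.04,0.155,30,0.03,0.1,0,0,-0.08,0.155,30,0.05,0.18,0,0,-0.12,0.15,30,0.07,0.26,0,0.005,-0.165,0.15,30,0.09,0.34,0,0.01,-0.21,0.14,30,0.11,0.42,0,0.015,-0.24,0.12,30,0.133,0.479,0,0.017,-0.264,0.105,30,0.133,0.479,0,0.017,-0.264,0.098,30,0.133,0.479,0,0.017,-0.264,0.098,30,0.133,0.479,0,0.03,-0.268,0.085,30,0.133,0.479,0,0.05,-0.273,0.065,30,0.133,0.479,0,0.065,-0.277,0.049,30,0.133,0.479,0,0.075,-0.28,0.039,30,0.133,0.479,0,0.083,-0.282,0.031,30,0.133,0.479,0,0.083,-0.282,0.031,30,0.133,0.479,0,0.083,-0.282,0.031,30]
}}

```text
clock: 18.15
position: [0.4925, 0.0052, 0.1095]
ee_rot: [-0.357, -2.596, -0.097]
force: [-1.7, -1.4, -2.8]
width: 0.426
gripper_force: 30.0
```

```bash
python3 - <<'E'
from p import *
plan((onvee(.0763,.034,'rest'),RY,-30),(onvee(.0763,.029,'rest'),RY,-30))
E
```

```text
[-0. -0. -0.] [-0.001 -0.001 -0.002]
[-0. -0. -0.] [ 0.003 -0.001 -0.005]
```

Emit:
{"fn": "arm_command", "kwargs": {
  "deltas": [0,0,0,0.001,-0.001,-0.002,30,0,0,0,0.002,-0.001,-0.003,30,0,0,0,0.002,-0.001,-0.004,30,0,0,0,0.002,-0.001,-0.004,30,0,0,0,0.002,-0.001,-0.004,30]
}}

```text
clock: 18.65
position: [0.494, 0.0038, 0.1052]
ee_rot: [-0.358, -2.594, -0.097]
force: [-4.8, -0.8, 3.9]
width: 0.429
gripper_force: 30.0
```

```bash
python3 - <<'E'
from p import *
o=sensors.observe()['position'];u=np.r_[np.cos(RY),np.sin(RY),0]
plan((o+.12*(.5*u+np.r_[0,0,.866]),RY,-30),(onvee(.062,.14,'rest'),RY,25),(onvee(.062,.038,'rest'),RY,25))
E
```

```text
[-0.    -0.002  0.   ] [ 0.058 -0.016  0.104]
[-0.166 -0.59   0.   ] [-0.084  0.024  0.068]
[-0.166 -0.59   0.   ] [-0.014  0.004 -0.005]
```

Emit:
{"fn": "arm_command", "kwargs": {
  "deltas": [0,0,0,0,0,0,45,0,0,0,0,0,0,50,0,0,0,0,0,0,60,0,0,0,0,0,0,70,0,0,0,0,0,0,70,0,0,0,0.015,-0.004,0.027,70,0,0,0,0.035,-0.01,0.06,70,0,0,0,0.058,-0.016,0.104,70,0,0,0,0.058,-0.016,0.13,70,-0.03,-0.1,0,0.03,-0.01,0.15,70,-0.055,-0.2,0,0,0,0.15,70,-0.08,-0.3,0,-0.03,0.01,0.15,70,-0.11,-0.4,0,-0.06,0.02,0.13,70,-0.14,-0.5,0,-0.075,0.022,0.1,70,-0.166,-0.59,0,-0.084,0.024,0.068,70,-0.166,-0.59,0,-0.084,0.024,0.068,70,-0.166,-0.59,0,-0.084,0.024,0.068,70]
}}

```text
clock: 20.35
position: [0.4114, 0.0258, 0.1742]
ee_rot: [0.374, 2.689, -0.088]
force: [1.5, -0.8, 1.0]
width: 0.761
gripper_force: 0.0
```

```bash
python3 - <<'E'
from p import *
from h import proj
from cell import optics
plan((onvee(.062,.038,'rest'),RY,25))
for n in('top','side'):
  im=optics.get_image(n);print(n)
  for s in (-5,5,20,40,60,75,90,97,105,115):
    q=proj([onvee(s/1000,.045,'rest')],n)[0];print(s,im[int(round(q[1])),int(round(q[0]))],end='; ')
E
```

```text
[ 0.002 -0.004  0.002] [ 0.068 -0.018 -0.073]
top
-5 [111 159 148]; 5 [224 251 255]; 20 [110 137 148]; 40 [118 145 158]; 60 [117 145 157]; 75 [114 143 155]; 90 [116 142 154]; 97 [117 146 159]; 105 [108 132 144]; 115 [107 133 143]; side
-5 [175 183 179]; 5 [228 249 253]; 20 [112 140 156]; 40 [113 141 157]; 60 [115 146 165]; 75 [110 136 155]; 90 [108 134 151]; 97 [110 137 154]; 105 [107 128 140]; 115 [125 135 142];
```

Emit:
{"fn": "arm_command", "kwargs": {
  "deltas": [0,0,0,0.025,-0.006,-0.025,70,0,0,0,0.045,-0.012,-0.048,70,0,0,0,0.06,-0.016,-0.064,70,0,0,0,0.068,-0.018,-0.073,70,0,0,0,0.068,-0.018,-0.073,70,0,0,0,0.068,-0.018,-0.073,55,0,0,0,0.068,-0.018,-0.073,45,0,0,0,0.068,-0.018,-0.073,30,0,0,0,0.068,-0.018,-0.073,30,0,0,0,0.068,-0.018,-0.073,30,0,0,0,0.068,-0.018,-0.073,30],
  "force": 35
}}

```text
clock: 21.55
position: [0.4802, 0.0075, 0.1018]
ee_rot: [0.375, 2.69, -0.09]
force: [-2.9, 1.3, 7.9]
width: 0.426
gripper_force: 35.0
```

```bash
python3 - <<'E'
from p import *
plan((onvee(.062,.10,'rest'),RY,25),(onvee(.207,.14,'trough'),TY,6),(onvee(.207,.07,'trough'),TY,6),(onvee(.207,.042,'trough'),TY,6))
E
```

```text
[ 0.002 -0.006  0.003] [-0.043  0.013  0.043]
[0.029 0.205 0.199] [-0.015 -0.313  0.15 ]
[0.029 0.205 0.199] [ 0.016 -0.312  0.087]
[0.029 0.205 0.199] [ 0.028 -0.312  0.062]
```

Emit:
{"fn": "arm_command", "kwargs": {
  "deltas": [0,0,0,-0.015,0.004,0.015,30,0,0,0,-0.03,0.009,0.035,30,0,0,0,-0.044,0.013,0.07,30,0,0,0,-0.05,0.01,0.11,30,0,0,0,-0.05,0,0.15,30,0,0.02,0.02,-0.045,-0.04,0.17,30,0.005,0.05,0.05,-0.04,-0.085,0.17,30,0.01,0.08,0.08,-0.035,-0.13,0.17,30,0.015,0.11,0.11,-0.03,-0.175,0.17,30,0.02,0.14,0.14,-0.025,-0.22,0.17,30,0.024,0.18,0.17,-0.02,-0.265,0.165,30,0.029,0.205,0.199,-0.015,-0.3,0.155,30,0.029,0.205,0.199,-0.015,-0.313,0.15,30,0.029,0.205,0.199,-0.015,-0.313,0.15,30,0.029,0.205,0.199,0,-0.312,0.12,30,0.029,0.205,0.199,0.016,-0.312,0.087,30,0.029,0.205,0.199,0.022,-0.312,0.075,30,0.029,0.205,0.199,0.027,-0.312,0.065,30,0.029,0.205,0.199,0.027,-0.312,0.065,30,0.029,0.205,0.199,0.027,-0.312,0.065,30]
}}

```text
clock: 23.55
position: [0.507, -0.3049, 0.1674]
ee_rot: [-0.057, 3.036, 0.002]
force: [0.3, -0.2, -2.3]
width: 0.422
gripper_force: 35.0
```

```bash
python3 - <<'E'
from p import *
plan((onvee(.207,.04,'trough'),TY,6),(onvee(.207,.038,'trough'),TY,6))
print(sensors.observe()['joints'])
E
```

```text
[ 0.  0. -0.] [ 0.002  0.001 -0.006]
[ 0.  0. -0.] [ 0.003  0.001 -0.008]
[ 0.01    0.4683  0.6633  1.8685 -0.4619  0.86    2.514 ]
```

Emit:
{"fn": "arm_command", "kwargs": {
  "deltas": [0,0,0,0.001,0.001,-0.003,30,0,0,0,0.002,0.001,-0.006,30,0,0,0,0.002,0.001,-0.007,30,0,0,0,0.002,0.001,-0.007,30,0,0,0,0.002,0.001,-0.007,30]
}}

```text
clock: 24.05
position: [0.5093, -0.3053, 0.1607]
ee_rot: [-0.056, 3.035, -0.0]
force: [-2.1, -2.6, 6.0]
width: 0.425
gripper_force: 35.0
```

Contact is made with about 8 N, nearly centred. I'll release and rise.

Emit:
{"fn": "arm_command", "kwargs": {
  "deltas": [0,0,0,0,0,0.001,30,0,0,0,0,0,0.001,46,0,0,0,0,0,0.001,52,0,0,0,0,0,0.001,60,0,0,0,0,0,0.001,66,0,0,0,0,0,0.001,66,0,0,0,0,0,0.001,66,0,0,0,0,0,0.001,66,0,0,0,0,0,0.02,66,0,0,0,0,0,0.06,66,0,0,0,0,0,0.1,66,0,0,0,0,0.04,0.14,66,0,0,0,0,0.09,0.18,66,0,0,0,0,0.14,0.22,66,0,0,0,0,0.19,0.25,66,0,0,0,0,0.23,0.25,66,0,0,0,0,0.23,0.25,66,0,0,0,0,0.23,0.25,66]
}}

```text
clock: 25.85
position: [0.5098, -0.0687, 0.4105]
ee_rot: [-0.068, 3.034, 0.007]
force: [-0.3, 0.2, -0.4]
width: 0.72
gripper_force: 0.0
```

```bash
python3 - <<'E'
from cell import optics;import cv2,numpy as np
a=optics.get_image('top')[130:280,160:430];b=optics.get_image('side')[150:310,210:390]
cv2.imwrite('pics/v5.png',np.vstack([cv2.resize(a,(450,250)),cv2.resize(b,(450,350))]) if 0 else np.hstack([cv2.resize(a,(315,175)).repeat(1,0) if 0 else cv2.copyMakeBorder(cv2.resize(a,(350,194)),0,206,0,0,cv2.BORDER_CONSTANT),cv2.resize(b,(450,400),interpolation=cv2.INTER_CUBIC)]))
E
```

```text
(no output)
```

View pics/v5.png

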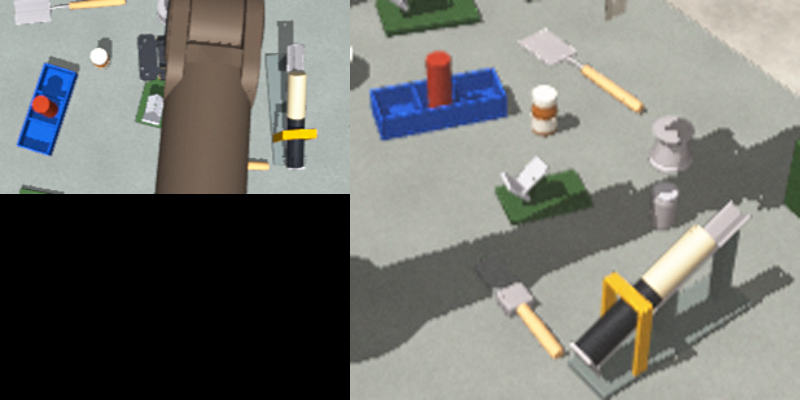

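The dark core lies against the stop, at about (605,330), and the pale core touches it from above, at about (680,265). The red core still stands in the tub and the other things look undisturbed.

```bash
python3 -c "
from cell import arm;print(arm.sign_off())"
```

```text
the job is handed in; nothing more can be done
None
```

The job is handed in: the dark core lies against the stop with the pale core touching it from above, the red core still stands in the tub, and it took about 26 s of the 72 s allowed; the hand-in call gave no verdict.

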